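Draw the cake spatula out through the hatch of the pastry case and hold it over the plate

TASK

The cake spatula has been left inside the low covered pastry case, and it is longer than the hatch in the cover. Take hold of it through the hatch, tilt it and draw it out end first without forcing it against the cover or pushing the plate, meringues, mug or jar about. Finish while still holding it: hold it still with the blade level over the middle of the plate, about 10 cm above the counter, and do not put it down or let go.

Things in the scene. Friction and masses are not known exactly. Their poses are not given: they have to be found in the camera images.
- tray: Fixed wooden board 400 x 240 mm, 15 mm thick, the floor of the pastry case. Origin: centre of its underside, on the counter (z = 0); x along its length, z up. Its yaw and place vary.
- cover: Fixed low clear plastic cover with black edges on the tray; its frame coincides with the tray's. Walls and top 4 mm thick; inside it spans x -175 to 175 mm, y -95 to 95 mm, and z 15 (tray top) to 57 mm; its top face is at z = 61 mm (64 mm along the outer black edges). The only opening is the hatch in its top.
- hatch (a point): Centre of the rectangular, black-rimmed hatch in the cover's top, at the top face: at x -40, y 0, z 61 mm of the cover's frame. Clear opening 150 mm along the cover's x (-115 to 35 mm) by 120 mm along its y (-60 to 60 mm).
- spatula: Loose cake spatula, 260 mm, 100 to 200 g, lying on the tray in the case about along its x, blade towards +x, front of the handle under the hatch. Origin: underside at the balance point, where to grip; x towards the tip, z up. Black handle 20 mm wide, 24 mm high (z 0 to 24 mm), from x -95 to 25 mm; flat steel blade 34 mm wide, 3 mm thick, centred at z = 12 mm, from x 25 to 165 mm.
- blade_mid (a point): Middle of the spatula's blade: x 95, y 0, z 12 mm in the spatula's frame.
- blade_tip (a point): Tip of the spatula's blade: x 165, y 0, z 12 mm in the spatula's frame.
- handle_end (a point): Butt end of the spatula's handle: x -95, y 0, z 12 mm in the spatula's frame.
- plate: Loose empty white plate, 200 mm across, 20 mm high, on the counter beside the case, on either side of it. Origin: centre of its underside.
- meringue_a: Bystander: loose round pale meringue 46 mm across, 32 mm high, on the tray under the cover in the handle-end corner on the tray's -y side. Origin: centre of its underside.
- meringue_b: Bystander: the same kind of meringue, in the corner on the tray's +y side.
- mug: Bystander: white mug 80 mm across, 90 mm high, on the counter beyond the case and plate. Origin: centre of its underside.
- jar: Bystander: jar 70 mm across, 100 mm high, on the counter to the robot's far left. Origin: centre of its underside.

How it is judged:
By the outcome, as a careful person would: the job done as asked, in the order asked, and still so for the second after the job is handed in, while the arm keeps its last pose, push and grip.
It also fails if it takes over 59 s, if anything falls off the work surface, if the arm or the gripper's body presses on something with over 40 N, if the wrist force passes 120 N, or if a joint passes its speed limit or range.

ROBOT

A 7-joint arm with a two-finger parallel gripper is mounted at the origin on the work surface. World frame = base frame: x ahead of the robot, y to its left, z up, the work surface at z = 0. Lengths are in m, angles in degrees, forces in N, time in s.
With the tool pointing down it reaches from about 0.425 to 0.875 m from the base axis. Payload 4.7 kg.
Tool frame: the origin (TCP) lies between the finger pads; the fingertips stand env.tip_reach ahead of it and the grasp point (between the pads) lies 2 mm behind it (env.tip_reach is the distance from the TCP to the fingertips, in m); z points along the fingers, y is the line along which they close (so a half turn about z gives the same grasp; the last joint's range is limited). The gripper opens to 87 mm and grips with 3 to 60 N. Pads are 19 mm wide; open, the fingers measure 117 mm over their backs; the gripper's body (75 mm by 190 mm) begins 51 mm behind the grasp point.
Start: joints at [-69.379, 18.392, -4.016, 83.108, 1.295, 78.541, -3.26], TCP at [0.22, 0.612, 0.24] pointing down, gripper open.
Joint ranges: [-163.93, 163.93], [-17.29, 119.83], [-79.2, 71.16], [3.27, 140.29], [-89.18, 269.18], [5.43, 117.66], [-154.24, 154.24]. Speed limits (degrees/s): [147.25, 147.25, 180, 180, 180, 180, 180].

INTERFACE

Orientations are given as [roll, pitch, yaw] about the fixed x, y, z axes, in that order (R = Rz(yaw) Ry(pitch) Rx(roll)).
In Python, from cell import env gives the robot as it stands.
- The arm moves only by the shell command python3 steer.py [FORCE], which reads ROWS from standard input. ROWS is a JSON list of rows, 1 to 8 of them, each written [[dx, dy, dz], turn, opening]: dx, dy, dz in m, then a turn about the tool's z in degrees, then the finger opening in m; each row is the pose to reach, as a shift and turn from the pose commanded when the command began, along the tool's axes at that moment; what a row does not reach only later rows make up. A row lasts 1/12 s, in which the tool goes at most 0.0417 m and 7.16 degrees, less where a joint would pass 70% of its speed; a pose out of reach is approached as far as the arm can. The fingers move at their own pace and stop on an object; FORCE is the grip in N (left out, the last holds). Time passes only in rows, so rows that do not move let the fingers close. It prints the time, the measured TCP pose, the force, the opening and the grip force at its end. Input that does not fit is refused with a message, and nothing moves.
- env.get_obs(): the state, without advancing time (a new reading comes with each control period).
- env.read_camera(name): name is "scene" or "top" or "wrist"; returns a dict with "color" (400x640x3 uint8, blue, green, red), "fx", "fy", "cx", "cy" (pixels), "dist" ([k1, k2, p1, p2, k3] as OpenCV has them; the pictures are not rectified), "world_from_camera" (4x4, takes a point from camera to world coordinates). Camera axes: x right, y down, z forward; pixel columns grow to the right and rows downward; lengths in m; the calibration is good to about 2 mm. A picture is of the moment at which its call begins. There is no depth.
- env.sign_off(): hands the job in; it is judged then, once.
The state is a dict: "time_s": time; "qpos": joint angles; "joint_velocities": joint speeds; "effort": joint torques, N m; "tool_pos": TCP position; "tool_rot": TCP orientation; "force": force on the tool from outside, world axes, zero at the start; "wrist_torque": the same for the moment, N m; "grip_width": finger opening in m; "grasp_force": force on a finger pad.
Only numpy, scipy, OpenCV 4.12 (cv2) and the standard library are available. Lean on these libraries where they do the work, as an engineer would, in place of code of your own. Each camera call takes 0.05 s, during which the arm holds its last target. There are 200 camera calls.

## Working session

There is one attempt and no reset: what is moved stays moved. The work goes in short steps, Python scripts to look and compute and a shell command to move; the robot and the scene stay as the last step left them, time stands still between calls to the robot, and variables do not carry over. Pictures are saved under pics/ and viewed, at most 10 in all, crops included, and the job is handed in when it is done.

```bash
ls; mkdir -p pics
python3 - <<'E'
from cell import env
import cv2
o=env.get_obs();print({k:o[k] for k in('time_s','tool_pos','tool_rot','grip_width','force')},env.tip_reach)
for n in("scene","top"):
    c=env.read_camera(n);cv2.imwrite(f"pics/{n}1.png",c["color"])
E
```

```text
cell.py
pics
steer.py
{'time_s': 0.0, 'tool_pos': array([0.22018537, 0.61099004, 0.23844292]), 'tool_rot': array([-1.79887331e+02,  4.21233029e-03,  1.60190185e+02]), 'grip_width': 0.0869711389771323, 'force': array([0.16325243, 0.03168933, 0.13599481])} 0.017
```

View pics/top1.png

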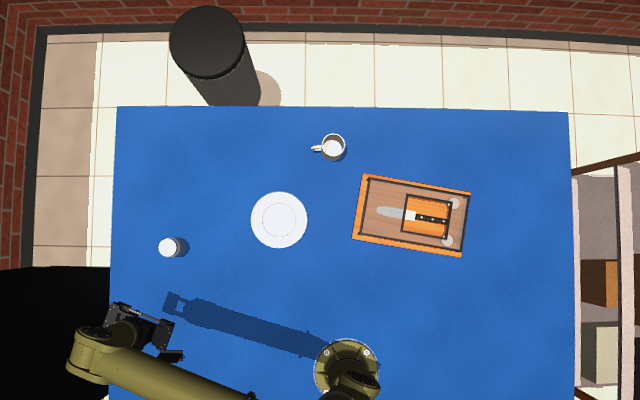

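View pics/scene1.png

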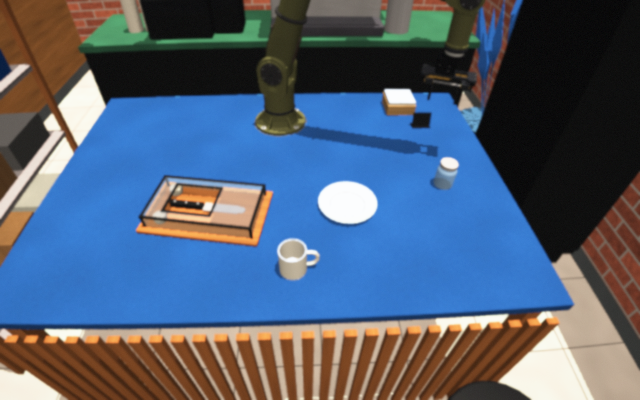

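The top view shows the case at about (411,215) with the blade pointing left (+y), and the plate at (279,220). The mug is at (333,147) and the jar at (170,247). The scene view agrees, with the case at (205,208) and the plate at (348,203). Next I'll enlarge both.

Run:
```python
import cv2
a=cv2.imread("pics/top1.png")[165:265,345:480];b=cv2.imread("pics/scene1.png")[165:250,130:280]
cv2.imwrite("pics/topc.png",cv2.resize(a,None,fx=5.9,fy=5.9,interpolation=cv2.INTER_CUBIC))
cv2.imwrite("pics/scenec.png",cv2.resize(b,None,fx=5.3,fy=5.3,interpolation=cv2.INTER_CUBIC))
```

```text
(no output)
```

View pics/topc.png

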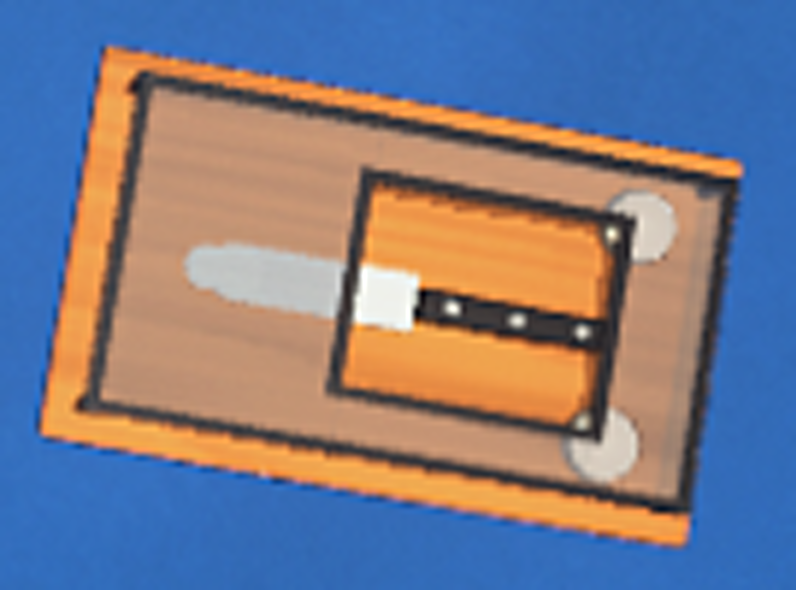

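View pics/scenec.png

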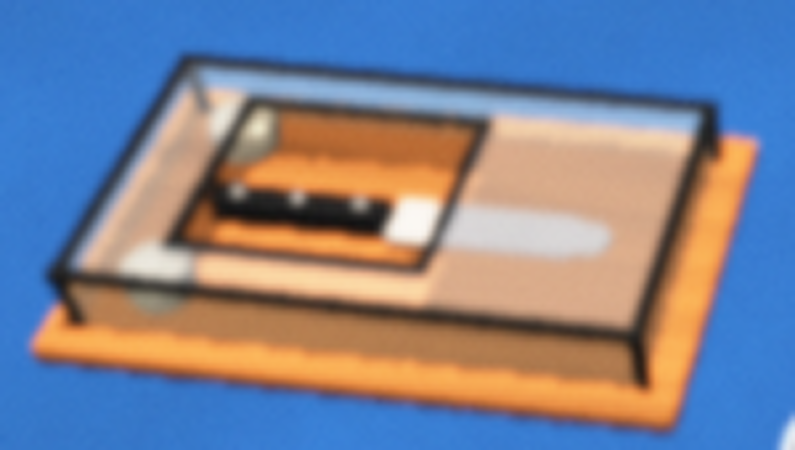

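The top crop shows the tray corners at (105,48), (742,163), (688,546) and (40,433), and the hatch corners at (365,175), (630,225), (600,432) and (335,388). The tip is at (187,265), the handle front at (418,305), and the rivets at (452,308) to (582,332). The scene crop shows the same points, so I'll triangulate.

```bash
cat > h.py <<'E'
import numpy as np,cv2
from cell import env
def cams(ns): return {n:env.read_camera(n) for n in ns}
def ray(c,p):
    K=np.array([[c["fx"],0,c["cx"]],[0,c["fy"],c["cy"]],[0,0,1]])
    u=cv2.undistortPoints(np.array([[p]],float),K,np.array(c["dist"]))[0,0]
    T=np.array(c["world_from_camera"]);return T[:3,3],T[:3,:3]@[u[0],u[1],1]
def atz(c,p,z):
    o,d=ray(c,p);return o+d*(z-o[2])/d[2]
def tri(*cp):
    A=np.zeros((3,3));b=np.zeros(3)
    for c,p in cp:
        o,d=ray(c,p);d=d/np.linalg.norm(d);P=np.eye(3)-np.outer(d,d);A+=P;b+=P@o
    x=np.linalg.solve(A,b);return x
def proj(c,X):
    K=np.array([[c["fx"],0,c["cx"]],[0,c["fy"],c["cy"]],[0,0,1]])
    T=np.linalg.inv(np.array(c["world_from_camera"]))
    return cv2.projectPoints(np.array(X,float).reshape(-1,1,3),cv2.Rodrigues(T[:3,:3])[0],T[:3,3],K,np.array(c["dist"]))[0][:,0]
E
python3 - <<'E'
from h import *
np.set_printoptions(precision=4,suppress=True)
C=cams(["top","scene"]);t,s=C["top"],C["scene"]
T=lambda p:((p[0]+.5)/5.9-.5+345,(p[1]+.5)/5.9-.5+165)
S=lambda p:((p[0]+.5)/5.3-.5+130,(p[1]+.5)/5.3-.5+165)
pts=dict(trFL=((105,48),(672,430)),trNL=((40,433),(755,142)),trFR=((742,163),(35,350)),
hNR=((600,432),(250,100)),hNL=((335,388),(487,122)),hFL=((365,175),(425,270)),hFR=((630,225),(175,243)),
r1=((452,308),(362,205)),r2=((517,320),(297,198)),r3=((582,332),(237,190)),front=((418,305),(387,218)),tip=((187,265),(612,237)))
zz=dict(t=.015,h=.061,r=.039,f=.035)
for k,(a,b) in pts.items():
    z=.027 if k=="tip" else zz[k[0]]
    print(k,tri((t,T(a)),(s,S(b))),atz(t,T(a),z)[:2],atz(s,S(b),z)[:2])
print("trNR",atz(t,T((688,546)),.015)[:2])
for n,p,z in(("plate",(279,220),.02),("mug",(335,147),.09),("jar",(166,247),.1)):print(n,atz(t,p,z)[:2])
print("plate s",atz(s,(348,203),.02)[:2])
E
```

```text
trFL [ 0.7019 -0.0595  0.0021] [ 0.7001 -0.0579] [ 0.7121 -0.0576]
trNL [ 0.4675 -0.019   0.0098] [ 0.4675 -0.0184] [ 0.4729 -0.0185]
trFR [ 0.6338 -0.4514  0.0085] [ 0.6334 -0.45  ] [ 0.6397 -0.4462]
hNR [ 0.4693 -0.3428  0.0598] [ 0.4694 -0.3437] [ 0.4709 -0.3408]
hNL [ 0.4947 -0.186   0.0587] [ 0.4947 -0.1865] [ 0.4973 -0.1843]
hFL [ 0.6201 -0.2059  0.0563] [ 0.6197 -0.2052] [ 0.6245 -0.2038]
hFR [ 0.5914 -0.3635  0.0551] [ 0.5914 -0.3635] [ 0.5975 -0.3583]
r1 [ 0.5428 -0.2621  0.0349] [ 0.5427 -0.262 ] [ 0.5471 -0.2594]
r2 [ 0.536  -0.3027  0.0355] [ 0.5358 -0.3013] [ 0.5394 -0.3017]
r3 [ 0.529  -0.3418  0.037 ] [ 0.5288 -0.3407] [ 0.5309 -0.3414]
front [ 0.5451 -0.246   0.0249] [ 0.5446 -0.2425] [ 0.555  -0.2432]
tip [ 0.568  -0.1041  0.0266] [ 0.5681 -0.1052] [ 0.5685 -0.1029]
trNR [ 0.4003 -0.4124]
plate [0.5292 0.2372]
mug [0.7767 0.0449]
jar [0.4336 0.6087]
plate s [0.5441 0.2406]
```

```bash
cat >> h.py <<'E'
def to(x,y,z,yaw):
    o=env.get_obs();from_=np.radians(o["tool_rot"][2]);d=np.array([x,y,z])-o["tool_pos"]
    c,s=np.cos(from_),np.sin(from_)
    print("dxyz",np.round([c*d[0]+s*d[1],s*d[0]-c*d[1],-d[2]],4),"turn",round((o["tool_rot"][2]-yaw+180)%360-180,2))
E
echo '[[[-0.26, -0.2, 0], 40, 0.08], [[-0.26, -0.2, 0], 40, 0.08], [[-0.26, -0.2, 0], 40, 0.08], [[-0.26, -0.2, 0], 40, 0.08], [[-0.26, -0.2, 0], 40, 0.08], [[-0.26, -0.2, 0], 40, 0.08], [[-0.26, -0.2, 0], 40, 0.08], [[-0.26, -0.2, 0], 40, 0.08]]' | python3 steer.py
python3 -c "
from h import *
to(.5327,-.3168,.24,80.4)"
```

```text
time_s: 0.87
tool_pos: [0.3985, 0.3324, 0.2397]
tool_rot: [180.0, 0.0, 120.1]
force: [1.0, -0.8, 0.4]
grip_width: 0.0803
grasp_force: 0.0
dxyz [-6.290e-01 -2.093e-01 -3.000e-04] turn 39.69
```

```bash
echo '[[[-0.3, -0.1, 0], 40, 0.08], [[-0.3, -0.1, 0], 40, 0.08], [[-0.3, -0.1, 0], 40, 0.08], [[-0.3, -0.1, 0], 40, 0.08], [[-0.3, -0.1, 0], 40, 0.08], [[-0.3, -0.1, 0], 40, 0.08], [[-0.3, -0.1, 0], 40, 0.08], [[-0.3, -0.1, 0], 40, 0.08]]' | python3 steer.py
python3 -c "
from h import *
to(.5327,-.3168,.24,80.4)"
```

```text
time_s: 1.53
tool_pos: [0.4618, 0.0205, 0.2398]
tool_rot: [179.9, 0.0, 79.9]
force: [-0.1, -0.7, 0.8]
grip_width: 0.0801
grasp_force: 0.0
dxyz [-3.196e-01  1.290e-01 -2.000e-04] turn -0.52
```

```bash
echo '[[[-0.32, 0.129, 0], -0.5, 0.06], [[-0.32, 0.129, 0], -0.5, 0.06], [[-0.32, 0.129, 0], -0.5, 0.06], [[-0.32, 0.129, 0], -0.5, 0.06], [[-0.32, 0.129, 0], -0.5, 0.06], [[-0.32, 0.129, 0], -0.5, 0.06], [[-0.32, 0.129, 0], -0.5, 0.06], [[-0.32, 0.129, 0], -0.5, 0.06]]' | python3 steer.py
echo '[[[-0.000, 0.0, 0], 0, 0.06], [[0, 0, 0], 0, 0.06], [[0, 0, 0], 0, 0.06]]' | python3 steer.py
python3 - <<'E'
from h import *
to(.5327,-.3168,.12,80.4)
c=cams(["wrist"])["wrist"];cv2.imwrite("pics/w1.png",c["color"])
print(np.round(c["world_from_camera"],3).tolist())
g=np.array([.5327,-.3168,.039]);x=np.array([.167,.986,0])
print(proj(c,[g,g+.05*x,g-.045*x,[.5303,-.3529,.061]]))
E
```

```text
time_s: 2.2
tool_pos: [0.5321, -0.3018, 0.2396]
tool_rot: [180.0, -0.0, 80.8]
force: [0.6, 1.0, 0.2]
grip_width: 0.0603
grasp_force: 0.0
time_s: 2.45
tool_pos: [0.5315, -0.2998, 0.2389]
tool_rot: [-179.9, -0.0, 80.7]
force: [0.5, -0.6, -1.1]
grip_width: 0.06
grasp_force: 0.0
dxyz [-0.0165  0.0039  0.1189] turn 0.26
[[0.987, -0.155, -0.047, 0.544], [-0.162, -0.947, -0.277, -0.223], [-0.002, 0.281, -0.96, 0.385], [0.0, 0.0, 0.0, 1.0]]
[[323.95846122 197.60710172]
 [324.35952228 154.72688215]
 [323.62265967 233.43197064]
 [327.10282881 233.31917755]]
```

View pics/w1.png

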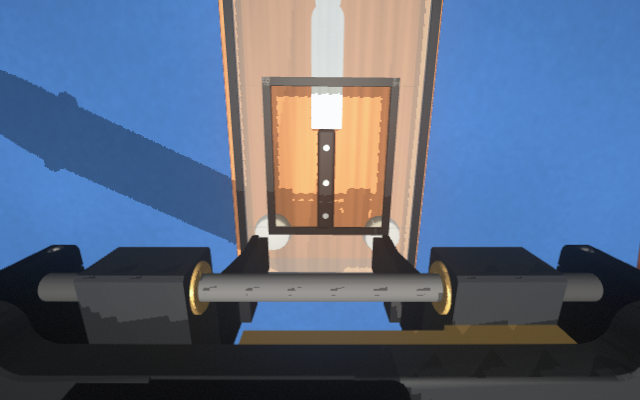

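The wrist view shows the handle centre at column 326, against 324 predicted, so the grasp is about 2 mm towards +x. The rivets are at rows 148, 183 and 216. The hatch rims at columns 269 and 390 leave clearance for the fingers.

```bash
echo '[[[-0.016, 0.0025, 0.03], 0.3, 0.055], [[-0.016, 0.0025, 0.06], 0.3, 0.055], [[-0.016, 0.0025, 0.1], 0.3, 0.055], [[-0.016, 0.0025, 0.1], 0.3, 0.055], [[-0.016, 0.0025, 0.1], 0.3, 0.055]]' | python3 steer.py
python3 -c "
from h import *
to(.5345,-.3168,.036,80.4)"
```

```text
time_s: 2.92
tool_pos: [0.5312, -0.3135, 0.1386]
tool_rot: [-179.8, -0.1, 80.5]
force: [-0.6, 0.3, 0.8]
grip_width: 0.0551
grasp_force: 0.0
dxyz [-0.0027  0.0038  0.1026] turn 0.15
```

```bash
echo '[[[-0.0027, 0.0038, 0.02], 0, 0.055], [[-0.0027, 0.0038, 0.045], 0, 0.055], [[-0.0027, 0.0038, 0.07], 0, 0.055], [[-0.0027, 0.0038, 0.09], 0, 0.055], [[-0.0027, 0.0038, 0.102], 0, 0.055], [[-0.0027, 0.0038, 0.102], 0, 0.055], [[-0.0027, 0.0038, 0.102], 0, 0.055]]' | python3 steer.py
python3 -c "
from h import *
to(.5345,-.3168,.036,80.4)"
```

```text
time_s: 3.5
tool_pos: [0.5362, -0.3197, 0.0394]
tool_rot: [179.9, 0.0, 80.5]
force: [-0.4, -0.8, 0.4]
grip_width: 0.0549
grasp_force: 0.0
dxyz [ 0.0026 -0.0022  0.0034] turn 0.05
```

```bash
echo '[[[0.002, 0, 0.002], 0, 0.055], [[0.002, 0, 0.002], 0, 0.03], [[0.002, 0, 0.002], 0, 0.0], [[0.002, 0, 0.002], 0, 0], [[0.002, 0, 0.002], 0, 0], [[0.002, 0, 0.002], 0, 0], [[0.002, 0, 0.002], 0, 0], [[0.002, 0, 0.002], 0, 0]]' | python3 steer.py 15
echo '[[[0, 0, 0], 0, 0], [[0, 0, 0], 0, 0], [[0, 0, 0], 0, 0]]' | python3 steer.py
echo '[[[0, 0, -0.002], 0, 0], [[0, 0, -0.004], 0, 0], [[0, 0, -0.004], 0, 0]]' | python3 steer.py
```

```text
time_s: 4.17
tool_pos: [0.5352, -0.3177, 0.0356]
tool_rot: [-180.0, -0.0, 80.4]
force: [0.6, -0.1, 0.8]
grip_width: 0.0196
grasp_force: 15.0
time_s: 4.42
tool_pos: [0.5352, -0.3178, 0.0356]
tool_rot: [-180.0, -0.0, 80.4]
force: [-0.7, 0.8, 0.4]
grip_width: 0.0195
grasp_force: 15.0
time_s: 4.67
tool_pos: [0.5353, -0.3178, 0.0397]
tool_rot: [180.0, 0.0, 80.4]
force: [0.6, -0.0, -2.2]
grip_width: 0.0199
grasp_force: 15.0
```

```bash
echo '[[[0.008, 0, 0], 0, 0], [[0.02, 0, 0], 0, 0], [[0.03, 0, 0], 0, 0], [[0.03, 0, 0], 0, 0], [[0.03, 0, 0.002], 0, 0], [[0.03, 0, 0.002], 0, 0]]' | python3 steer.py
echo '[[[0, 0, 0], 0, 0], [[0, 0, 0], 0, 0], [[0, 0, -0.003], 0, 0], [[0, 0, -0.006], 0, 0], [[0, 0, -0.009], 0, 0], [[0, 0, -0.012], 0, 0], [[0, 0, -0.014], 0, 0], [[0, 0, -0.014], 0, 0]]' | python3 steer.py 4
python3 - <<'E'
from h import *
C=cams(["wrist","scene"])
a=cv2.resize(C["wrist"]["color"][0:300,160:500],(530,468));b=cv2.resize(C["scene"]["color"][155:255,125:285],(800,500))[:, :]
cv2.imwrite("pics/w2.png",C["wrist"]["color"]);cv2.imwrite("pics/s2.png",b)
E
```

```text
time_s: 5.17
tool_pos: [0.5402, -0.2878, 0.0373]
tool_rot: [-180.0, 0.0, 80.4]
force: [-0.9, -0.6, -2.3]
grip_width: 0.0202
grasp_force: 15.0
time_s: 5.83
tool_pos: [0.5406, -0.2884, 0.0523]
tool_rot: [179.9, 0.0, 80.4]
force: [0.3, -1.0, -1.7]
grip_width: 0.02
grasp_force: 4.0
```

View pics/s2.png

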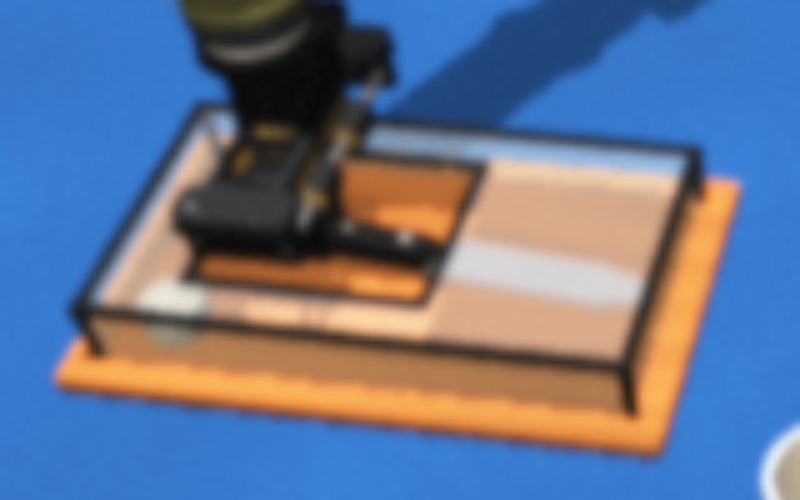

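The scene crop shows the tip at (640,290), i.e. scene pixel (253,213), and the handle front at (437,250). I'll intersect those rays with the spatula's vertical plane to get the tilt.

```bash
cat >> h.py <<'E'
def inplane(c,p,g,yaw):
    # along-spatula offset from tool and height of pixel p, in the vertical plane through g
    a=np.radians(yaw);x=np.array([np.cos(a),np.sin(a),0]);n=np.array([-x[1],x[0],0])
    o,d=ray(c,p);X=o+d*(n@(g-o))/(n@d);return np.round([x@(X-g),X[2]],4)
E
python3 - <<'E'
from h import *
C=cams(["scene"]);o=env.get_obs();g=o["tool_pos"]
for p in((253,213),(212.4,205)):print(inplane(C["scene"],p,g,80.4))
w=cv2.imread("pics/w2.png");cv2.imwrite("pics/w2c.png",cv2.resize(w[0:280,200:460],None,fx=2.1,fy=2.1))
E
```

```text
[0.2138 0.0163]
[0.0784 0.0356]
```

View pics/w2c.png

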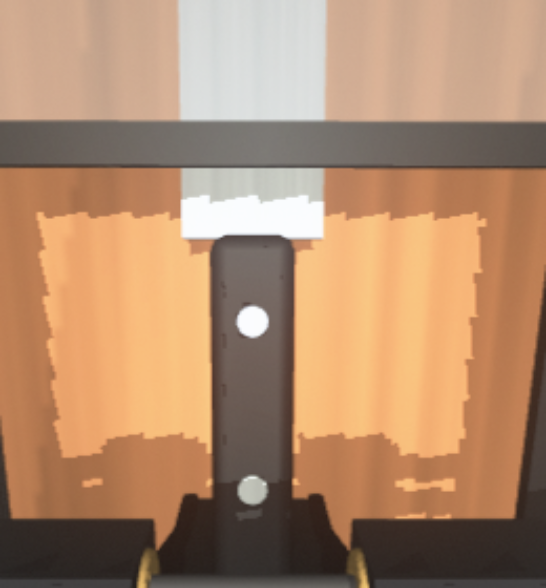

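The wrist crop shows the handle centred between the pads, and the plane fit puts the tip at z = 16 mm on the tray. So the spatula is pivoting in the grip, at about 8°. Next I tilt it further while drawing back.

```bash
echo '[[[0.001, 0, -0.005], 0, 0], [[0.002, 0, -0.010], 0, 0], [[0.003, 0, -0.015], 0, 0], [[0.004, 0, -0.019], 0, 0], [[-0.001, 0, -0.023], 0, 0], [[-0.006, 0, -0.028], 0, 0], [[-0.011, 0, -0.032], 0, 0], [[-0.017, 0, -0.036], 0, 0]]' | python3 steer.py
echo '[[[-0.006, 0, -0.0035], 0, 0], [[-0.012, 0, -0.007], 0, 0], [[-0.018, 0, -0.010], 0, 0], [[-0.024, 0, -0.0135], 0, 0], [[-0.024, 0, -0.0135], 0, 0]]' | python3 steer.py
python3 - <<'E'
from h import *
C=cams(["scene"]);o=env.get_obs()
b=cv2.resize(C["scene"]["color"][140:255,125:285],(800,575),interpolation=cv2.INTER_CUBIC);cv2.imwrite("pics/s3.png",b)
E
```

```text
time_s: 6.65
tool_pos: [0.5373, -0.3057, 0.0882]
tool_rot: [180.0, 0.0, 80.4]
force: [-0.0, 0.2, -2.4]
grip_width: 0.0203
grasp_force: 4.0
time_s: 7.07
tool_pos: [0.5329, -0.331, 0.102]
tool_rot: [179.9, 0.1, 80.3]
force: [-1.1, -0.7, -1.1]
grip_width: 0.02
grasp_force: 4.0
```

View pics/s3.png

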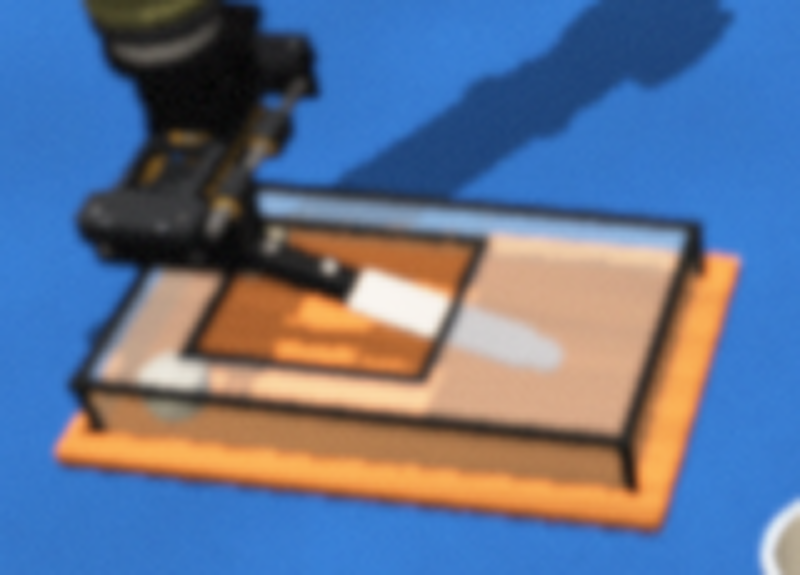

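The scene crop shows the spatula tilted, with the handle up through the hatch, the tip at (562,358) and the handle front at (350,285). I'll check the tilt from those, then continue.

Run:
```python
from h import *
C=cams(["scene"]);g=env.get_obs()["tool_pos"]
for p in((237.4,211.6),(195,197)):print(inplane(C["scene"],p,g,80.4))
```

```text
[0.2021 0.0154]
[0.0663 0.0655]
```

```bash
echo '[[[-0.008, 0, -0.005], 0, 0], [[-0.016, 0, -0.010], 0, 0], [[-0.024, 0, -0.015], 0, 0], [[-0.031, 0, -0.019], 0, 0], [[-0.039, 0, -0.022], 0, 0], [[-0.048, 0, -0.025], 0, 0], [[-0.057, 0, -0.027], 0, 0], [[-0.065, 0, -0.029], 0, 0]]' | python3 steer.py
echo '[[[0, 0, 0], 0, 0], [[0, 0, 0], 0, 0], [[0, 0, 0], 0, 0], [[0, 0, 0], 0, 0]]' | python3 steer.py 45
python3 - <<'E'
from h import *
C=cams(["scene"]);o=env.get_obs()
b=cv2.resize(C["scene"]["color"][130:255,105:265],(768,600),interpolation=cv2.INTER_CUBIC);cv2.imwrite("pics/s4.png",b)
E
```

```text
time_s: 7.83
tool_pos: [0.5221, -0.394, 0.1303]
tool_rot: [-180.0, 0.0, 80.4]
force: [0.5, 0.7, -2.1]
grip_width: 0.0198
grasp_force: 4.0
time_s: 8.17
tool_pos: [0.5228, -0.392, 0.1298]
tool_rot: [-180.0, -0.0, 80.4]
force: [0.3, -0.0, -1.0]
grip_width: 0.0199
grasp_force: 45.0
```

View pics/s4.png

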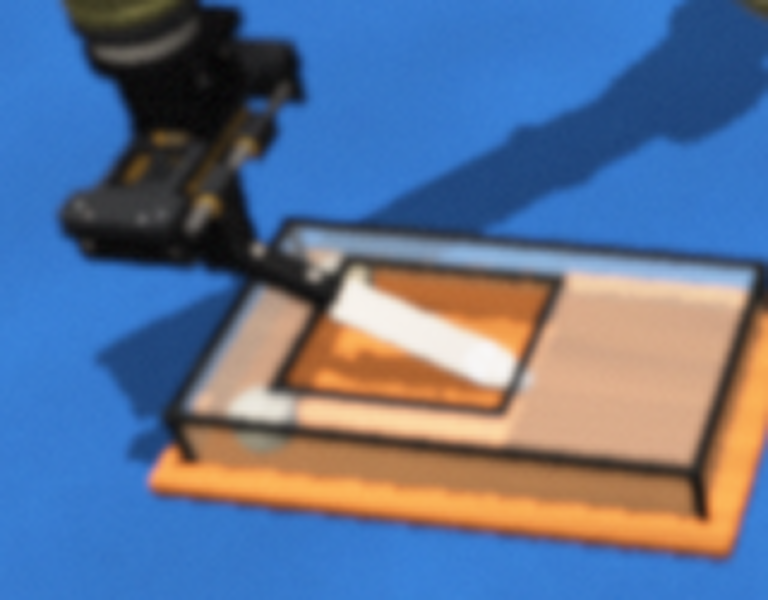

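The crop shows the tip at (530,378), right at the +x rim of the hatch. I'll draw it 30 mm further along its axis, then lift.

```bash
echo '[[[-0.012, 0, -0.007], 0, 0], [[-0.024, 0, -0.014], 0, 0], [[-0.033, 0, -0.019], 0, 0], [[-0.037, 0, -0.035], 0, 0], [[-0.037, 0, -0.065], 0, 0], [[-0.037, 0, -0.1], 0, 0], [[-0.037, 0, -0.13], 0, 0], [[-0.037, 0, -0.14], 0, 0]]' | python3 steer.py
python3 - <<'E'
from h import *
to(.73,.22,.27,90)
C=cams(["top","scene"])
cv2.imwrite("pics/t5.png",C["top"]["color"])
m=C["top"]["color"];g=(m.min(2)>200).astype(np.uint8);g[:,:240]=0;g[:,312:]=0;g[:185]=0;g[260:]=0
cs,_=cv2.findContours(g,0,1);c=max(cs,key=cv2.contourArea);e=cv2.fitEllipse(c);print("plate top",e,atz(C["top"],e[0],.02))
m=C["scene"]["color"];g=(m.min(2)>180).astype(np.uint8);g[:,:310]=0;g[:,385:]=0;g[:175]=0;g[230:]=0
cs,_=cv2.findContours(g,0,1);c=max(cs,key=cv2.contourArea);e=cv2.fitEllipse(c);print("plate sc",e,atz(C["scene"],e[0],.02))
b=cv2.resize(C["scene"]["color"][90:250,85:285],(750,600),interpolation=cv2.INTER_CUBIC);cv2.imwrite("pics/s5.png",b)
E
```

```text
time_s: 8.88
tool_pos: [0.5166, -0.4326, 0.2764]
tool_rot: [179.6, 0.3, 80.3]
force: [0.2, -0.4, -0.6]
grip_width: 0.0198
grasp_force: 45.0
dxyz [0.6793 0.1001 0.0064] turn -9.72
plate top ((278.4742126464844, 219.60134887695312), (54.90037155151367, 55.341209411621094), 48.92151641845703) [0.53060862 0.2390435  0.02      ]
plate sc ((347.2095642089844, 201.87237548828125), (40.96853256225586, 58.608951568603516), 95.70413208007812) [0.53868375 0.23849391 0.02      ]
```

View pics/s5.png

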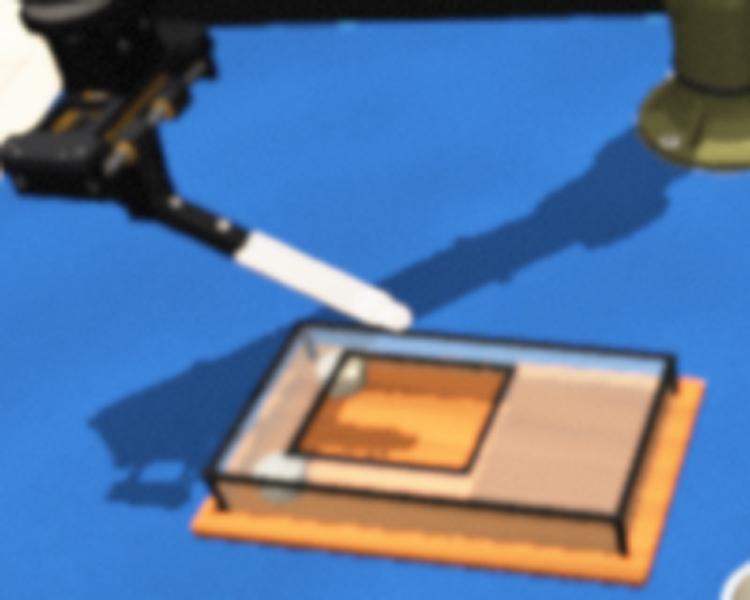

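The spatula is clear of the case, hanging tip-down at about 29° with its tip at (408,318) in the crop. I've now used all 10 picture views, so the rest is numbers only. I'll carry it high to free counter beyond the plate and level it by pivoting the tip lightly on the counter without letting go.

```bash
echo '[[[0.03, 0.004, 0], 0, 0], [[0.065, 0.009, 0], 0, 0], [[0.1, 0.015, 0], -1, 0], [[0.135, 0.02, 0], -2, 0], [[0.17, 0.025, 0], -3, 0], [[0.205, 0.03, 0], -4, 0], [[0.24, 0.035, 0], -5, 0], [[0.275, 0.04, 0], -6, 0]]' | python3 steer.py
echo '[[[0.035, 0.005, 0], 0, 0], [[0.07, 0.01, 0], 0, 0], [[0.105, 0.015, 0], 0, 0], [[0.14, 0.02, 0], 0, 0], [[0.175, 0.025, 0], 0, 0], [[0.21, 0.03, 0], -1, 0], [[0.24, 0.035, 0], -2, 0], [[0.27, 0.04, 0], -3, 0]]' | python3 steer.py
python3 -c "
from h import *
to(.73,.22,.27,90)"
```

```text
time_s: 9.65
tool_pos: [0.601, -0.163, 0.2678]
tool_rot: [-179.8, -0.0, 86.4]
force: [0.8, 0.3, -1.6]
grip_width: 0.0191
grasp_force: 45.0
time_s: 10.32
tool_pos: [0.6578, 0.104, 0.2674]
tool_rot: [-179.8, 0.0, 89.5]
force: [1.6, -0.2, -1.2]
grip_width: 0.0196
grasp_force: 45.0
dxyz [ 0.1167  0.0711 -0.0026] turn -0.53
```

```bash
echo '[[[0.03, 0.018, 0], 0, 0], [[0.06, 0.036, 0], 0, 0], [[0.09, 0.054, 0], 0, 0], [[0.117, 0.071, 0.03], 0, 0], [[0.117, 0.071, 0.065], 0, 0], [[0.117, 0.071, 0.1], 0, 0], [[0.117, 0.071, 0.12], 0, 0], [[0.117, 0.071, 0.12], 0, 0]]' | python3 steer.py
echo '[[[0, 0, 0], 0, 0], [[0, 0, 0], 0, 0]]' | python3 steer.py
cat >> h.py <<'E'
def blade():
    C=cams(["top","scene"]);o=env.get_obs();g=o["tool_pos"];yaw=o["tool_rot"][2];a=np.radians(yaw);x=np.array([np.cos(a),np.sin(a),0])
    for n,c in C.items():
        # band around spatula's vertical plane: pixels not blue, bright, in front of the tool
        X=[g+x*u+[0,0,z] for u in(.06,.25) for z in(-.15,.06)];P=proj(c,X)
        m=np.zeros(c["color"].shape[:2],np.uint8);cv2.fillConvexPoly(m,cv2.convexHull((P).astype(np.int32)),1)
        m=cv2.dilate(m,np.ones((7,7),np.uint8))
        im=c["color"].astype(int);w=((im[...,2]>110)&(m>0)).astype(np.uint8)
        cs,_=cv2.findContours(w,0,1)
        if not cs: print(n,"none");continue
        k=max(cs,key=cv2.contourArea);q=k[:,0].astype(float);d=(q-q.mean(0))@np.linalg.svd(q-q.mean(0),full_matrices=False)[2][0]
        e=[q[d<d.min()+1.5].mean(0),q[d>d.max()-1.5].mean(0)]
        r=[inplane(c,p,g,yaw) for p in e];v=r[1]-r[0];v=v*np.sign(v[0])
        print(n,cv2.contourArea(k),np.round(e,1).tolist(),r,"slope" ,round(float(np.degrees(np.arctan2(v[1],v[0]))),1))
E
python3 -c "
from h import *
o=env.get_obs();print(o['tool_pos'],o['force']);blade()"
```

```text
time_s: 10.98
tool_pos: [0.7262, 0.2172, 0.1399]
tool_rot: [-179.2, 0.3, 89.4]
force: [-2.0, -0.4, -2.4]
grip_width: 0.0197
grasp_force: 45.0
time_s: 11.15
tool_pos: [0.7316, 0.218, 0.151]
tool_rot: [179.9, -0.0, 89.4]
force: [1.1, -0.6, -2.2]
grip_width: 0.0199
grasp_force: 45.0
[0.73157223 0.21803823 0.15101445] [ 1.05778788 -0.60188693 -2.17720153]
top 353.0 [[270.8, 162.0], [231.3, 161.5]] [array([0.0494, 0.0338]), array([0.1893, 0.0303])] slope -1.4
scene 366.5 [[374.1, 227.2], [410.6, 242.9]] [array([0.0697, 0.1106]), array([0.191 , 0.0346])] slope -32.1
```

Scene-view check: the blade slopes -32° with the tip at z = 35 mm, and its measured length of 143 mm matches the 140 mm given. Lowering now.

```bash
echo '[[[0, 0, 0.012], 0, 0], [[0, 0, 0.024], 0, 0], [[0, 0, 0.028], 0, 0], [[0, 0, 0.028], 0, 0]]' | python3 steer.py
echo '[[[0, 0, 0], 0, 0], [[-0.003, 0, 0.006], 0, 0], [[-0.007, 0, 0.014], 0, 0], [[-0.011, 0, 0.020], 0, 0], [[-0.015, 0, 0.027], 0, 0], [[-0.019, 0, 0.036], 0, 0], [[-0.023, 0, 0.045], 0, 0], [[-0.027, 0, 0.054], 0, 0]]' | python3 steer.py 8
python3 -c "
from h import *
blade()"
```

```text
time_s: 11.58
tool_pos: [0.7294, 0.2184, 0.1195]
tool_rot: [-179.8, 0.1, 89.4]
force: [-0.3, 0.4, -2.4]
grip_width: 0.0198
grasp_force: 45.0
time_s: 12.25
tool_pos: [0.7305, 0.191, 0.067]
tool_rot: [-180.0, -0.0, 89.4]
force: [0.4, 0.4, -1.4]
grip_width: 0.02
grasp_force: 8.0
top 362.0 [[280.7, 166.4], [235.3, 163.9]] [array([ 0.0481, -0.0451]), array([ 0.21  , -0.0058])] slope 13.6
scene 433.5 [[363.1, 243.0], [405.8, 250.0]] [array([0.0749, 0.0363]), array([ 0.2128, -0.0034])] slope -16.1
```

```bash
echo '[[[0, 0, 0.008], 0, 0], [[0, 0, 0.016], 0, 0], [[0, 0, 0.024], 0, 0], [[0, 0, 0.031], 0, 0], [[0, 0, 0.037], 0, 0], [[0, 0, 0.042], 0, 0], [[0, 0, 0.045], 0, 0], [[0, 0, 0.045], 0, 0]]' | python3 steer.py
python3 -c "
from h import *
c=cams(['top'])['top'];print(atz(c,(310,149),.06));blade()"
```

```text
time_s: 13.02
tool_pos: [0.7304, 0.1913, 0.0225]
tool_rot: [-180.0, 0.0, 89.4]
force: [0.4, 0.1, -1.3]
grip_width: 0.0202
grasp_force: 8.0
[0.77500788 0.12991045 0.06      ]
top 345.0 [[276.2, 157.8], [232.3, 163.5]] [array([0.0493, 0.1286]), array([ 0.2178, -0.0031])] slope -38.0
scene 475.0 [[363.5, 247.0], [409.6, 247.0]] [array([0.0756, 0.018 ]), array([0.2189, 0.0122])] slope -2.3
```

```bash
echo '[[[0, 0, 0.001], 0, 0], [[0, 0, 0.002], 0, 0], [[0, 0, 0.003], 0, 0], [[0, 0, 0.003], 0, 0]]' | python3 steer.py
echo '[[[0, 0, 0], 0, 0], [[0, 0, 0], 0, 0], [[0, 0, 0], 0, 0], [[0, 0, -0.01], 0, 0], [[0, 0, -0.03], 0, 0], [[0, 0, -0.06], 0, 0], [[0, 0, -0.08], 0, 0], [[0, 0, -0.08], 0, 0]]' | python3 steer.py 50
python3 -c "
from h import *
blade();to(.533,.239,.11,88)"
```

```text
time_s: 13.5
tool_pos: [0.7307, 0.192, 0.0221]
tool_rot: [180.0, -0.1, 89.4]
force: [-3.8, -0.6, 6.6]
grip_width: 0.0197
grasp_force: 8.0
time_s: 14.17
tool_pos: [0.734, 0.1919, 0.1067]
tool_rot: [179.5, -0.2, 89.4]
force: [0.9, -0.2, -0.4]
grip_width: 0.0195
grasp_force: 50.0
top 355.5 [[227.6, 158.0], [268.8, 158.5]] [array([0.2152, 0.1047]), array([0.0762, 0.108 ])] slope -1.4
scene 511.0 [[366.6, 231.0], [414.7, 231.0]] [array([0.0768, 0.0937]), array([0.2193, 0.0888])] slope -2.0
dxyz [ 0.0453 -0.1987 -0.0087] turn 1.39
```

```bash
echo '[[[0, -0.025, -0.006], 0, 0], [[0, -0.05, -0.006], 0, 0], [[-0.015, -0.075, -0.006], 0, 0], [[-0.03, -0.1, -0.006], 0, 0], [[-0.045, -0.125, -0.006], 0, 0], [[-0.06, -0.15, -0.006], 0, 0], [[-0.08, -0.175, -0.006], 0, 0], [[-0.1, -0.2, -0.006], 0, 0]]' | python3 steer.py
echo '[[[0, 0, 0], 0, 0], [[0, 0, 0], 0, 0], [[0, 0, 0], 0, 0]]' | python3 steer.py
python3 -c "
from h import *
blade();to(.5315,.092,.11,89.4)"
```

```text
time_s: 14.93
tool_pos: [0.5268, 0.0932, 0.1041]
tool_rot: [-179.8, 0.1, 89.5]
force: [0.6, 0.0, -0.7]
grip_width: 0.0198
grasp_force: 50.0
time_s: 15.18
tool_pos: [0.5293, 0.0942, 0.1055]
tool_rot: [-180.0, -0.0, 89.4]
force: [0.1, 1.6, -0.8]
grip_width: 0.0194
grasp_force: 50.0
top 386.5 [[250.7, 218.0], [304.3, 219.0]] [array([0.2308, 0.1075]), array([0.053 , 0.0956])] slope 3.8
scene 1880.5 [[318.5, 200.5], [376.7, 203.5]] [array([0.0467, 0.0218]), array([0.2486, 0.0022])] slope -5.5
dxyz [-0.0025  0.0014 -0.0042] turn 0.06
```

```bash
echo '[[[-0.002, 0.0015, -0.004], 0, 0], [[-0.002, 0.0015, -0.004], 0, 0], [[-0.002, 0.0015, -0.004], 0, 0], [[-0.002, 0.0015, -0.004], 0, 0], [[-0.002, 0.0015, -0.004], 0, 0], [[-0.002, 0.0015, -0.004], 0, 0]]' | python3 steer.py
python3 - <<'E'
from h import *
C=cams(["top","scene"]);to(.5315,.092,.11,89.4)
t0=cv2.imread("pics/top1.png").astype(int);d=abs(C["top"]["color"].astype(int)-t0).max(2)>60
for n,(a,b,c,e) in dict(mug=(130,165,308,350),jar=(235,260,155,190),mer=(190,260,435,475),plate=(185,255,248,310)).items():print(n,d[a:b,c:e].sum())
m=C["top"]["color"];g=(m.min(2)>200).astype(np.uint8);g[:,:240]=0;g[:,312:]=0;g[:185]=0;g[260:]=0
x,y,w,h=cv2.boundingRect(max(cv2.findContours(g,0,1)[0],key=cv2.contourArea));print(x,y,w,h)
# blade vs plate: edges of blade in top view at known z .10
print(proj(C["top"],[[.533,.239,.02],[.533,.239,.1]]))
o=env.get_obs();print(o["time_s"],o["joint_velocities"].round(2))
E
```

```text
time_s: 15.78
tool_pos: [0.531, 0.0917, 0.11]
tool_rot: [-180.0, 0.0, 89.4]
force: [-0.9, -0.2, -2.6]
grip_width: 0.0196
grasp_force: 50.0
dxyz [0.0004 0.0005 0.    ] turn -0.01
mug 0
jar 0
mer 77
plate 143
251 192 56 56
[[278.49416775 218.92203812]
 [276.84903655 218.05992146]]
15.8833 [-0.12  0.06  0.17  0.07 -0.01 -0.1   0.12]
```

```bash
python3 -c "
from cell import env
print(env.sign_off())"
```

```text
the job is handed in; nothing more can be done
None
```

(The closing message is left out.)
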